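# Press a mixing paddle home in the mixer's coupling

### The arm

A 7-joint arm with a two-finger parallel gripper is mounted at the origin on a cart in front of the work surface, level with it; the furniture and walls round the work are solid. World frame = base frame: x ahead of the robot, y to its left, z up, the work surface at z = 0. Lengths are in m, angles in rad, forces in N, time in s.
With the tool pointing down it reaches from about 0.425 to 0.825 m from the base axis. Payload 3.6 kg.
Tool frame: the origin (TCP) lies between the finger pads; the fingertips stand 19 mm ahead of it and the grasp point (between the pads) is the TCP; z points along the fingers, y is the line along which they close (so a half turn about z gives the same grasp; the last joint's range is limited). The gripper opens to 93 mm and grips with 3 to 60 N. Pads are 15 mm wide; open, the fingers measure 128 mm over their backs; the gripper's body (75 mm by 188 mm) begins 65 mm behind the grasp point.
Start: joints at [-1.268, 0.615, -0.013, 1.423, 0.008, 1.103, -0.04], TCP at [0.21, 0.615, 0.204] pointing down, gripper open.
Joint ranges: [-3.12, 3.12], [-0.3, 2.06], [-1.34, 1.32], [0.26, 2.42], [-1.36, 4.5], [0.01, 1.98], [-2.84, 2.84]. Speed limits (rad/s): [2.79, 2.79, 3.14, 3.14, 3.14, 3.14, 3.14].

### API

Orientations are given as a 3x3 rotation matrix whose columns are the frame's x, y, z axes.
In Python, from bench import read_state, camera, camera_params, close_job gives the robot as it stands.
- The arm moves only by the tool step_arm, never from a script. Its argument "targets" is a list of rows, each a list of 5 numbers: the shift along the tool's x, y, z in m, then the turn about the tool's z in degrees, then the finger opening in m, from 0 to 0.093. A call has 1 to 12 rows; each row shifts and turns the commanded pose from where the row before left it, along the tool's axes as they then stand; what a row does not reach is not made up. A row lasts 1/12 s, in which the tool goes at most 41.7 mm and 7.16 degrees, less where a joint would pass 70% of its speed; a pose out of reach is approached as far as the arm can. A call with a gripper value outside its range is refused whole. The fingers move at their own pace and stop on an object; the grip force is fixed at half the most. Time passes only in rows, so rows that do not move let the fingers close. It gives the time, the measured TCP pose, the force, the opening and the grip force at its end, in the units of the state.
- read_state(): the state, without advancing time (a new reading comes with each control period).
- camera(name): name is "scene" or "side" or "wrist"; returns (picture, depth): 400x640x3 uint8, blue, green, red; 400x640 float32, m along the optical axis (not along the pixel's ray), 0 where there is no reading.
- camera_params(name): a dict with "camera_matrix" (3x3 intrinsics, pixels), "extrinsics" (4x4, takes a point from camera to world coordinates). Camera axes: x right, y up, looking along -z (the intrinsics and any distortion apply to the point x, -y, -z); pixel columns grow to the right and rows downward; lengths in m; the calibration is good to about 2 mm. A picture is of the moment at which its call begins: read the wrist's pose just before it. camera_params takes no time and is no camera call; for the wrist camera it gives the pose at the moment of the call.
- close_job(): hands the job in; it is judged then, once.
The state is a dict: "time_s": time; "joint_positions": joint angles; "qd": joint speeds; "joint_efforts": joint torques, N m; "tool_pos": TCP position; "eef_rot": TCP orientation; "contact_force": force on the tool from outside, world axes, zero at the start; "wrist_torque": the same for the moment, N m; "opening": finger opening in m; "gripper_force": force on a finger pad.
Only numpy, scipy, OpenCV 4.12 (cv2) and the standard library are available. Lean on these libraries where they do the work, as an engineer would, in place of code of your own. Each camera call takes 0.05 s, during which the arm holds its last target. There are 200 camera calls.

### The job

Take the flat frame paddle out of the wooden block, turn it so that the four splines of its stem mesh with the cross-shaped slots of the mixer's coupling, and slide it down until its flange sits fully home on the coupling's rim. A spring in the coupling pushes the paddle back out, so keep gripping it and pressing it down: the program finishes while still holding it home, so that a colleague can lock it. Leave the disc stirrer in its block and do not disturb the small concrete pot or the tape measure.

Things in the scene. Friction and masses are not known exactly. Their poses are not given: they have to be found in the camera images.
- paddle: the flat frame paddle, plain steel, 114 mm tall, 0.15 to 0.3 kg, standing upright in a hole of the wooden block. Origin: centre of the underside of its round flange (40 mm across, 6 mm thick); z up its axis. Above it a neck 16 mm across, then from 19 to 82 mm an upright flat frame, 60 mm wide along x, 12 mm thick along y
- paddle_grip (a point): place to grip the paddle, on its axis 60 mm above its origin, axes as the paddle: the frame's middle bar, 22 mm wide along x and 12 mm thick along y (an opening at each side of it). Grip from above, fingers closing along y
- paddle_stem (a point): lower end of the paddle's splines, on its axis 22 mm below its origin, axes as the paddle. The stem has four splines in a cross along x and y, 7 mm thick, 26 mm from tip to tip, from the flange down to here, lower edges rounded; a round pilot nose 10 mm thick reaches 10 mm below this point
- coupling_mouth (a point): centre of the upper rim of the mixer's coupling, a steel ring 42 mm across, rim 92 mm above the table. z up; x and y lie along its four slots (a cross; slots 10 mm wide, 30 mm end to end), so the paddle fits at four yaws a quarter turn apart, 1.5 mm play each side. It turns stiffly about z (0.15 N m). The paddle is home when its origin is here
- ejector (a joint): spring-loaded brass pin in the coupling: metres pushed down. At 0 its top is 22 mm below the rim; the paddle's nose meets it 10 mm short of home and has pushed it to 0.010 at home (stop at 0.012). It pushes back with 5 N at 0 and 10 N at home, more than the paddle's weight
- drive: the mixer drive head, fixed on the table: steel foot plate 150 x 110 mm, grey gearbox housing 104 x 92 mm and 50 mm high, motor barrel pointing along its +x to 134 mm from the origin and 61 mm high. Origin: on the table under the coupling's axis; z up
- rack: the wooden storage block, fixed on the table, 60 x 220 x 42 mm, with two vertical round holes 30 mm across at y = -70 and +70 mm on its top; the flanges of the paddle and the stirrer rest on the top. Origin: centre of its underside; z up
- stirrer: the disc stirrer, not wanted: plain steel, a smooth round stem 20 mm thick below a flange of 40 mm, a shaft 12 mm thick to 64 mm above the flange's underside with a disc 52 mm across at 46 mm; stands in the other hole of the wooden block. Origin: centre of the underside of its flange; z up
- tealight_0: small round concrete pot, 57 mm across and 60 mm high, loose on the table. Origin: centre of its underside
- tape_measure: yellow tape measure, 36 x 86 x 64 mm, loose on the table. Origin: centre of its underside
Not all that is in view belongs to the job. Leave any purple look-alike of the paddle alone.

How it is judged:
By the outcome, as a careful person would: the job done as asked, in the order asked, and still so for the second after the job is handed in, while the arm keeps its last pose, push and grip.
It also fails if it takes over 45 s, if anything falls off the work surface, if the arm or the gripper's body presses on something with over 40 N, if the wrist force passes 120 N, or if a joint passes its speed limit or range.

## Working session

There is one attempt and no reset: what is moved stays moved. The work goes in short steps, Python scripts to look and compute and a tool call to move; the robot and the scene stay as the last step left them, time stands still between calls to the robot, and variables do not carry over. Pictures are saved under pics/ and viewed, at most 10 in all, crops included, and the job is handed in when it is done.

Besides the shell and the picture viewer there is one more tool, called after "Call:" by a JSON object that holds its "method" and its "body". step_arm: Moves the arm, as the interface text tells. Its arguments: {"type":"object","properties":{"targets":{"type":"array","items":{"type":"array","items":{"type":"number"}}}},"required":["targets"]}

```bash
mkdir -p pics
python3 - <<'E'
from bench import *
import cv2,numpy as np
s=read_state();print(s)
for n in("scene","side"):
    im,d=camera(n);np.savez(f"{n}0.npz",im=im,d=d);cv2.imwrite(f"pics/{n}0.png",im)
    p=camera_params(n);print(n,p)
E
```

```text
{'time_s': 0.0, 'joint_positions': array([-1.26846935,  0.61588616, -0.01260848,  1.42489118,  0.00811113,
        1.10340767, -0.04040137]), 'qd': array([-0.00150587, -0.00011863, -0.00040266, -0.00053546, -0.00100968,
        0.00066973,  0.00024588]), 'joint_efforts': array([-5.63286198e-05, -4.58936226e+01,  2.09394526e-01, -1.65741009e+01,
       -6.09465502e-02,  2.05856119e-02,  2.39057226e-04]), 'tool_pos': array([0.20963748, 0.61438735, 0.20280528]), 'eef_rot': array([[-9.46442384e-01,  3.22871829e-01, -7.72290226e-04],
       [ 3.22872749e-01,  9.46439286e-01, -2.42176641e-03],
       [-5.09943390e-05, -2.54141384e-03, -9.99996769e-01]]), 'contact_force': array([ 1.23910749, -0.32399293, -0.69594136]), 'wrist_torque': array([ 0.02992567,  0.03659734, -0.04328871]), 'gripper_force': 0.0, 'opening': 0.09287206846534236}
scene {'camera_matrix': array([[427.31182469,   0.        , 322.56072635],
       [  0.        , 427.31182469, 196.5417013 ],
       [  0.        ,   0.        ,   1.        ]]), 'extrinsics': array([[ 0.54825953,  0.52726239, -0.64915781, -0.23671574],
       [-0.83619497,  0.3328357 , -0.43588802, -0.50790072],
       [-0.01376447,  0.78180226,  0.6233745 ,  0.78524847],
       [ 0.        ,  0.        ,  0.        ,  1.        ]])}
side {'camera_matrix': array([[474.45140139,   0.        , 312.31534493],
       [  0.        , 474.45140139, 200.57433045],
       [  0.        ,   0.        ,   1.        ]]), 'extrinsics': array([[ 0.99879723,  0.00448066, -0.04882647,  0.44130378],
       [-0.0457714 ,  0.44226184, -0.89571728, -1.16212278],
       [ 0.01758068,  0.89687479,  0.44193498,  0.6496075 ],
       [ 0.        ,  0.        ,  0.        ,  1.        ]])}
```

View pics/scene0.png

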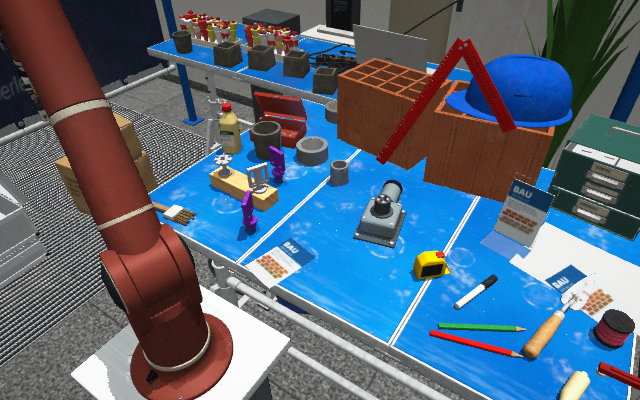

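View pics/side0.png

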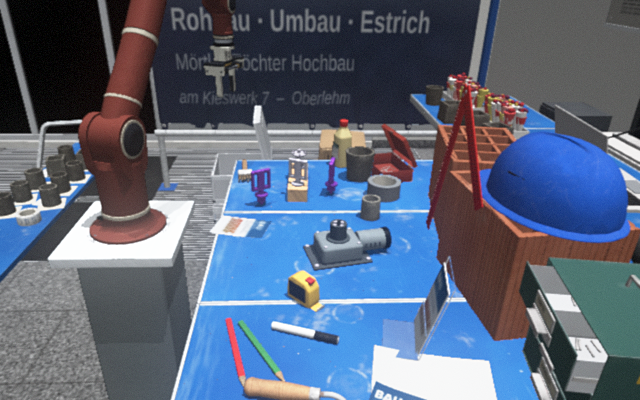

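Scene: the wooden block is at about (243,186), with the paddle at (259,178) and the stirrer at (223,165). Purple look-alikes stand at (277,165) and (249,212). The coupling is at (383,203), the pot at (339,172) and the tape at (432,265). In the side view the block is at (298,190) and the coupling at (338,228).

```bash
cat > h.py <<'E'
import numpy as np,cv2
from bench import *
def P(n,d,p=None):
    p=p or camera_params(n);K=p["camera_matrix"];T=p["extrinsics"]
    v,u=np.mgrid[:d.shape[0],:d.shape[1]]
    c=np.stack([(u-K[0,2])/K[0,0]*d,-(v-K[1,2])/K[1,1]*d,-d],-1)
    W=c@T[:3,:3].T+T[:3,3];W[d<=0]=np.nan;return W
def ray(p,uv,z):
    K=p["camera_matrix"];T=p["extrinsics"]
    r=T[:3,:3]@np.array([(uv[0]-K[0,2])/K[0,0],-(uv[1]-K[1,2])/K[1,1],-1])
    return T[:3,3]+r*(z-T[2,3])/r[2]
def proj(p,X):
    K=p["camera_matrix"];T=p["extrinsics"];c=(np.asarray(X)-T[:3,3])@T[:3,:3]
    return np.stack([K[0,2]-K[0,0]*c[...,0]/c[...,2],K[1,2]+K[1,1]*c[...,1]/c[...,2]],-1)
E
python3 - <<'E'
from h import *
f={}
for n in("scene","side"):
    z=np.load(n+"0.npz");W=P(n,z["d"]);hsv=cv2.cvtColor(z["im"],cv2.COLOR_BGR2HSV);f[n]=(W,hsv,z["im"])
    print(n)
    H,S,V=[hsv[...,i] for i in range(3)]
    for nm,m in(("wood",(H>10)&(H<28)&(S>80)&(V>90)&(abs(W[...,2]-.042)<.006)),("purple",(H>130)&(H<160)&(S>120)),):
        m=m&(W[...,0]>.2)&(W[...,0]<1)
        k,l,st,ce=cv2.connectedComponentsWithStats(m.astype(np.uint8))
        for i in range(1,k):
            if st[i,4]>30:
                q=W[l==i];r=cv2.minAreaRect(q[:,:2].astype(np.float32));print(nm,st[i],np.nanmedian(q,0).round(3),np.nanmin(q,0).round(3),np.nanmax(q,0).round(3),r)
    c=(z["im"][120:250,190:420] if n=="scene" else z["im"][140:280,220:420])
    cv2.imwrite(f"pics/{n}c.png",cv2.resize(c,None,fx=3.4,fy=3.4,interpolation=cv2.INTER_CUBIC))
    # coupling rim
    m=(abs(W[...,2]-.092)<.006)&(W[...,0]>.4)&(W[...,0]<.9)&(abs(W[...,1])<.3)
    k,l,st,ce=cv2.connectedComponentsWithStats(m.astype(np.uint8))
    for i in range(1,k):
        if st[i,4]>20: q=W[l==i];print("rim",st[i],ce[i],((q.min(0)+q.max(0))/2).round(4),(q.max(0)-q.min(0)).round(4))
E
```

```text
scene
wood [210 166  67  36 643] [0.461 0.254 0.042] [0.436 0.14  0.036] [0.505 0.361 0.047] ((0.4702949821949005, 0.25036728382110596), (0.22182005643844604, 0.06336501240730286), 88.08567810058594)
wood [415 257   8  13  38] [ 0.446 -0.313  0.042] [ 0.437 -0.325  0.036] [ 0.46  -0.301  0.048] ((0.4468698501586914, -0.3120840787887573), (0.0306626558303833, 0.006817271001636982), 46.10567855834961)
purple [269 146  16  35 376] [0.569 0.195 0.075] [0.554 0.169 0.001] [0.673 0.3   0.117] ((0.6063980460166931, 0.23633794486522675), (0.15784218907356262, 0.036253672093153), 48.15196228027344)
purple [242 191  15  39 364] [0.352 0.117 0.075] [0.328 0.105 0.006] [0.384 0.141 0.116] ((0.3559049963951111, 0.1227070540189743), (0.05594531446695328, 0.03583534434437752), 0.32026275992393494)
rim [337 114  54  25 179] [363.68156425 126.23463687] [0.8652 0.0725 0.092 ] [0.0423 0.2166 0.0119]
rim [264 127  17  12  59] [272.61016949 134.        ] [0.6752 0.2891 0.0919] [0.0723 0.0216 0.0118]
rim [400 137  23  11  71] [411.05633803 142.50704225] [ 0.8646 -0.1009  0.0921] [0.0672 0.0479 0.0117]
rim
[... 1009 characters left out ...]
05609822273254, 0.12112975120544434), (0.05689180642366409, 0.02689957059919834), 22.238605499267578)
rim [350 155  23   5  74] [361.43243243 157.10810811] [0.6792 0.2898 0.092 ] [0.0733 0.0204 0.0119]
rim [294 168   8   5  28] [297.46428571 170.        ] [0.4674 0.1807 0.0919] [0.0215 0.0134 0.0113]
rim [432 169   5  16  21] [433.61904762 177.23809524] [0.873  0.1214 0.0919] [0.0178 0.1067 0.0116]
rim [439 195   5  17  29] [441.17241379 202.68965517] [ 0.8457 -0.0475  0.0917] [0.0141 0.0857 0.0106]
rim [330 219  17  11 136] [338.31617647 223.84558824] [ 0.5596 -0.1568  0.0907] [0.0392 0.0412 0.0094]
rim [441 224  24  33 125] [451.976 239.536] [ 0.8153 -0.2365  0.092 ] [0.0164 0.1253 0.0118]
```

View pics/scenec.png

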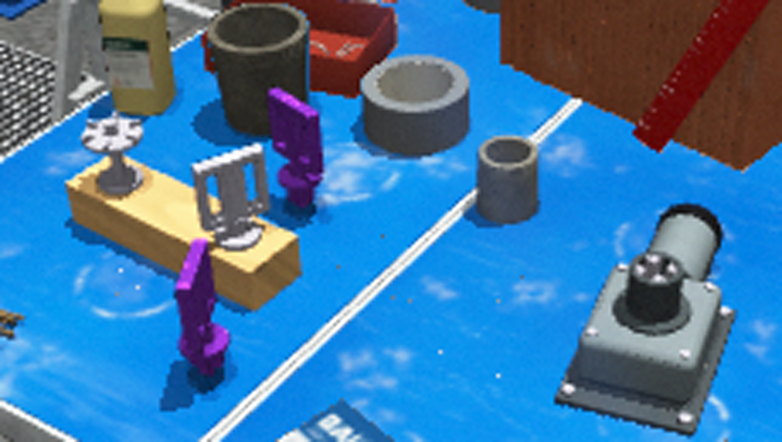

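The crop shows the steel paddle on the near end of the block, the stirrer at the far end, and the coupling's cross slots visible at about (655,268) in the crop. Next I measure the rough yaw and the wrist camera's geometry, then move above the paddle.

Run:
```python
from h import *
for n in("scene","side"):
    z=np.load(n+"0.npz");W=P(n,z["d"]);hsv=cv2.cvtColor(z["im"],cv2.COLOR_BGR2HSV)
    m=(hsv[...,1]<90)&(W[...,2]>.062)&(W[...,2]<.13)&(np.hypot(W[...,0]-.467,W[...,1]-.18)<.045)
    q=W[m];print(n,m.sum(),cv2.minAreaRect(q[:,:2].astype(np.float32)),q[:,2].max(),np.median(q,0))
    c=q[:,:2]-q[:,:2].mean(0);w,v=np.linalg.eigh(c.T@c/len(c));print(np.sqrt(w),np.degrees(np.arctan2(v[1,1],v[0,1])))
s=read_state();p=camera_params("wrist");T=p["extrinsics"]
print("cam in tool",(T[:3,3]-s["tool_pos"])@s["eef_rot"],"\n",s["eef_rot"].T@T[:3,:3],p["camera_matrix"])
R=s["eef_rot"];print("tool shift to above paddle:",np.array([.467-s["tool_pos"][0],.18-s["tool_pos"][1],.3-s["tool_pos"][2]])@R,"tool y yaw",np.degrees(np.arctan2(R[1,1],R[0,1])))
```

```text
scene 342 ((0.4664427638053894, 0.18087388575077057), (0.015599614940583706, 0.05913251265883446), 66.41751861572266) 0.12768452529117547 [0.46401151 0.17857111 0.09695607]
[0.00279032 0.01756677] 154.2681585059443
side 331 ((0.4682280719280243, 0.18180730938911438), (0.020094050094485283, 0.06151546910405159), 67.64079284667969) 0.127006513837015 [0.46872315 0.17979026 0.095621  ]
[0.00395823 0.01822625] 155.02550673234043
cam in tool [ 0.08299467 -0.00038786 -0.18041215] 
 [[ 7.97241765e-04  9.55388623e-01  2.95350542e-01]
 [ 9.99999158e-01 -1.06420467e-03  7.43143874e-04]
 [ 1.02430463e-03  2.95349701e-01 -9.55388667e-01]] [[292.15307529   0.         319.80573512]
 [  0.         292.15307529 198.10634284]
 [  0.           0.           1.        ]]
tool shift to above paddle: [-0.3838517  -0.3283643  -0.09632272] tool y yaw 71.16662195692592
```

Call:
{"method": "step_arm", "body": {"targets": [[0,0,-0.03,0,0.05],[0,0,-0.035,0,0.05],[-0.02,-0.017,-0.015,0,0.05],[-0.03,-0.026,0,0,0.05],[-0.03,-0.026,0,0,0.05],[-0.03,-0.026,0,0,0.05],[-0.03,-0.026,0,0,0.05],[-0.03,-0.026,0,0,0.05],[-0.03,-0.026,0,0,0.05],[-0.03,-0.026,0,0,0.05],[-0.03,-0.026,0,0,0.05],[-0.03,-0.026,0,0,0.05]]}}

```text
time_s: 1.1
tool_pos: [0.4036, 0.282, 0.2837]
eef_rot: [[-0.946, 0.323, -0.001], [0.323, 0.946, -0.0], [0.0, -0.001, -1.0]]
contact_force: [0.6, 0.5, 0.6]
opening: 0.0498
gripper_force: 0.0
```

Call:
{"method": "step_arm", "body": {"targets": [[-0.03,-0.026,0,1,0.05],[-0.03,-0.026,0,1,0.05],[-0.025,-0.023,0.005,2,0.05],[-0.01,-0.01,0.02,2,0.05],[0,0,0.02,0,0.05],[0,0,0.015,0,0.05],[0,0,0,0,0.05],[0,0,0,0,0.05]]}}

```text
time_s: 1.77
tool_pos: [0.4626, 0.1714, 0.2234]
eef_rot: [[-0.908, 0.42, -0.002], [0.42, 0.908, -0.001], [0.002, -0.002, -1.0]]
contact_force: [-0.4, 0.4, 0.7]
opening: 0.0499
gripper_force: 0.0
```

Run:
```python
from h import *
s=read_state();print(s["time_s"],s["tool_pos"],s["eef_rot"].round(4).tolist(),s["opening"],s["contact_force"])
p=camera_params("wrist");im,d=camera("wrist");np.savez("w1.npz",im=im,d=d,**p);cv2.imwrite("pics/w1.png",im)
```

```text
1.7667 [0.46258518 0.17141878 0.2233977 ] [[-0.9076, 0.4199, -0.0022], [0.4199, 0.9076, -0.0009], [0.0016, -0.0017, -1.0]] 0.049914600992379786 [-0.37912922  0.40257985  0.66269557]
```

View pics/w1.png

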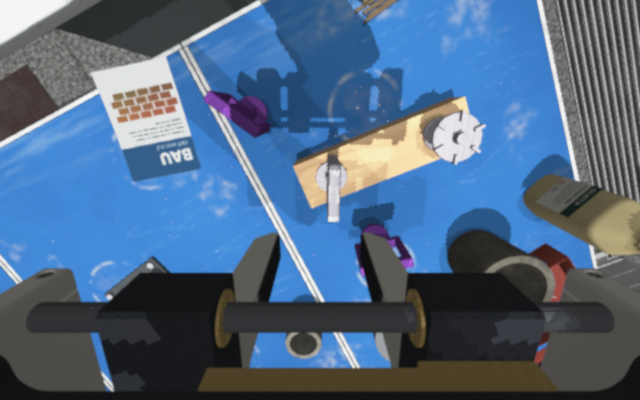

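The wrist view shows the paddle's top edge at about (333,190), running along the tool's x. The stirrer is at (457,138), and the purple pieces are at (240,112) and (385,250). Next I measure the paddle precisely.

Run:
```python
from h import *
z=np.load("w1.npz");p=dict(camera_matrix=z["camera_matrix"],extrinsics=z["extrinsics"]);W=P("wrist",z["d"],p)
s=read_state();R=s["eef_rot"];t=s["tool_pos"]
m0=(np.hypot(W[...,0]-.467,W[...,1]-.18)<.045)
zz=W[...,2][m0];print(np.histogram(zz,bins=np.arange(.03,.14,.005)))
ang=[]
for lo,hi in((.105,.135),(.116,.135)):
    m=m0&(W[...,2]>lo)&(W[...,2]<hi);q=W[m][:,:2].astype(np.float32);r=cv2.minAreaRect(q)
    c=q-q.mean(0);w,v=np.linalg.eigh(c.T@c);print(m.sum(),r,np.degrees(np.arctan2(v[1,1],v[0,1])),np.median(W[m],0))
# colour-mask of top face: rays onto z=.124
m=(m0&(W[...,2]>.116)).astype(np.uint8);cs,_=cv2.findContours(m,0,2);c=max(cs,key=cv2.contourArea)[:,0]
g=np.array([ray(p,u,.124)[:2] for u in c],np.float32);print("ray rect",cv2.minAreaRect(g))
hsv=cv2.cvtColor(z["im"],cv2.COLOR_BGR2HSV)
H,S=hsv[...,0],hsv[...,1];m=((H>10)&(H<28)&(S>70)&(abs(W[...,2]-.042)<.007)&(W[...,0]<.56)&(W[...,1]>.1)&(W[...,1]<.4)).astype(np.uint8)
q=W[m>0];print("wood",len(q),cv2.minAreaRect(q[:,:2].astype(np.float32)),np.median(q[:,2]))
print("tool yaw y",np.degrees(np.arctan2(R[1,1],R[0,1])))
cv2.imwrite("pics/w1c.png",cv2.resize(z["im"][90:240,260:500],None,fx=3.3,fy=3.3,interpolation=cv2.INTER_CUBIC))
```

```text
(array([  26,   46, 1883,  356,    2,    2,   15,   23,   12,   16,   16,
          8,    6,   15,   17,   18,   11,   15,  662,   24,    0,    0]), array([0.03 , 0.035, 0.04 , 0.045, 0.05 , 0.055, 0.06 , 0.065, 0.07 ,
       0.075, 0.08 , 0.085, 0.09 , 0.095, 0.1  , 0.105, 0.11 , 0.115,
       0.12 , 0.125, 0.13 , 0.135, 0.14 ]))
730 ((0.4669666886329651, 0.18350264430046082), (0.012067864648997784, 0.05901147425174713), 64.39119720458984) 154.15976 [0.46508404 0.18445039 0.12360772]
696 ((0.4670088291168213, 0.1835000365972519), (0.012040178291499615, 0.058933794498443604), 64.37997436523438) 154.23128 [0.46548757 0.18425368 0.1236436 ]
ray rect ((0.6276493668556213, 0.15731465816497803), (0.4533756673336029, 0.22932668030261993), 65.41178894042969)
wood 4926 ((0.46994727849960327, 0.2529148459434509), (0.21693375706672668, 0.058716267347335815), 87.3539047241211) 0.04175805776502972
tool yaw y 65.1884922823899
```

View pics/w1c.png

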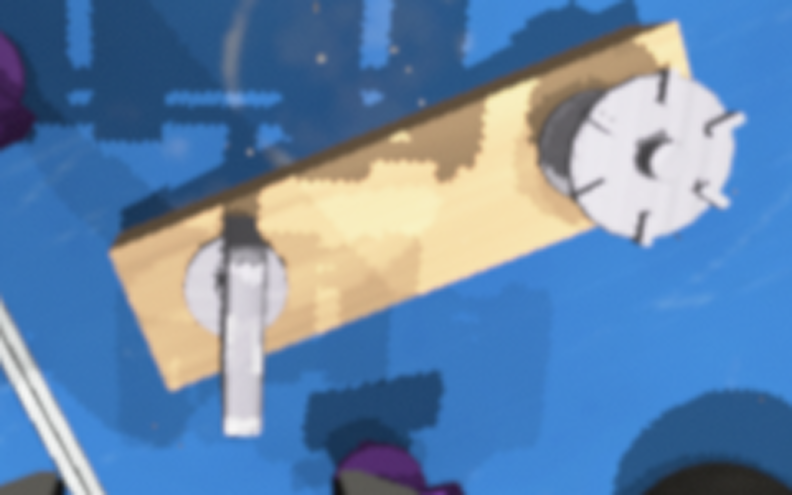

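Paddle axis is at (0.467, 0.183), yaw 154.3°, top at z 0.1237 (0.124 expected). The rack-derived hole position agrees. Descend.

Call:
{"method": "step_arm", "body": {"targets": [[0.001,0.0125,0,0.9,0.05],[0,0,0.02,0,0.05],[0,0,0.03,0,0.05],[0,0,0.03,0,0.05],[0,0,0.025,0,0.05],[0,0,0.013,0,0.05],[0,0,0.004,0,0.05],[0,0,0,0,0.05],[0,0,0,0,0.05]]}}

```text
time_s: 2.57
tool_pos: [0.4687, 0.184, 0.1032]
eef_rot: [[-0.901, 0.434, 0.002], [0.434, 0.901, 0.001], [-0.002, 0.002, -1.0]]
contact_force: [-0.2, -0.2, 0.1]
opening: 0.05
gripper_force: 0.0
```

Run:
```python
from h import *
s=read_state();print(s["time_s"],s["tool_pos"],s["contact_force"])
im,d=camera("wrist");p=camera_params("wrist");W=P("wrist",d,p)
m=(np.hypot(W[...,0]-.467,W[...,1]-.183)<.045)&(W[...,2]>.116)&(W[...,2]<.132);q=W[m]
L=(q-s["tool_pos"])@s["eef_rot"];print(m.sum(),L.min(0),L.max(0),np.median(L,0))
v=im[:];cv2.imwrite("pics/w2.png",v)
```

```text
2.5667 [0.4686964  0.18399362 0.10320792] [-0.17273628 -0.24022389  0.09116899]
2367 [-0.02856392 -0.03997133 -0.02885825] [ 0.03113704  0.03861309 -0.01295815] [ 0.00771322 -0.00097017 -0.02072102]
```

View pics/w2.png

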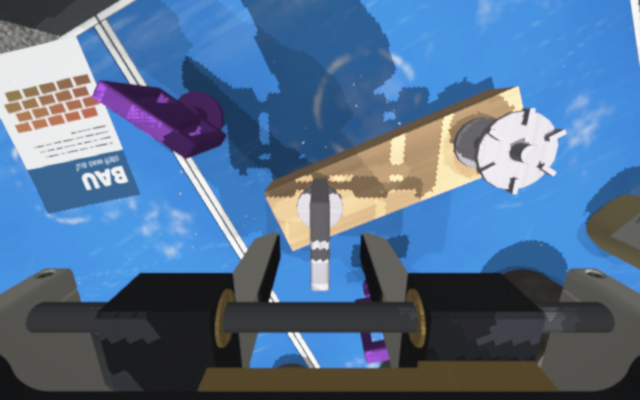

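The paddle's top bar runs (318,185)–(320,290), centred between the fingers within about 1 mm. Close.

Call:
{"method": "step_arm", "body": {"targets": [[0,0,0,0,0.03],[0,0,0,0,0.014],[0,0,0,0,0.0],[0,0,0,0,0.0],[0,0,0,0,0.0],[0,0,0,0,0.0],[0,0,0,0,0.0]]}}

```text
time_s: 3.2
tool_pos: [0.4677, 0.1835, 0.102]
eef_rot: [[-0.901, 0.434, 0.0], [0.434, 0.901, 0.0], [-0.0, 0.0, -1.0]]
contact_force: [-0.2, 0.2, 0.3]
opening: 0.0113
gripper_force: 30.0
```

Call:
{"method": "step_arm", "body": {"targets": [[0,0,-0.005,0,0],[0,0,-0.01,0,0],[0,0,-0.015,0,0],[0,0,-0.02,0,0],[0,0,-0.02,0,0],[0,0,-0.02,0,0],[0,0,-0.012,0,0],[0,0,-0.006,0,0],[0,0,0,0,0]]}}

```text
time_s: 3.95
tool_pos: [0.468, 0.1835, 0.2111]
eef_rot: [[-0.901, 0.434, 0.002], [0.434, 0.901, 0.001], [-0.001, 0.002, -1.0]]
contact_force: [0.2, 0.0, -1.7]
opening: 0.0118
gripper_force: 30.0
```

Call:
{"method": "step_arm", "body": {"targets": [[-0.006,-0.005,0,0,0],[-0.012,-0.01,0,0,0],[-0.018,-0.015,0,0,0],[-0.022,-0.019,0,0,0],[-0.022,-0.019,0,0,0],[-0.022,-0.019,0,0,0],[-0.022,-0.019,0,0,0],[-0.022,-0.019,0,0,0],[-0.022,-0.019,0,0,0],[-0.022,-0.019,0,0,0],[-0.022,-0.019,0,0,0],[-0.022,-0.019,0,0,0]]}}

```text
time_s: 4.95
tool_pos: [0.5903, -0.1014, 0.2081]
eef_rot: [[-0.901, 0.435, -0.004], [0.435, 0.901, 0.0], [0.003, -0.002, -1.0]]
contact_force: [1.0, 0.3, -2.3]
opening: 0.0116
gripper_force: 30.0
```

Call:
{"method": "step_arm", "body": {"targets": [[-0.022,-0.019,0,0,0],[-0.022,-0.019,0,0,0],[-0.02,-0.017,0,0,0],[-0.008,-0.007,0,0,0],[-0.004,-0.003,0,0,0],[0,0,0,0,0],[0,0,0,0,0],[0,0,0,0,0]]}}

```text
time_s: 5.62
tool_pos: [0.6311, -0.1882, 0.2098]
eef_rot: [[-0.902, 0.432, -0.001], [0.432, 0.902, 0.002], [0.002, 0.002, -1.0]]
contact_force: [-0.4, 1.1, -2.0]
opening: 0.0112
gripper_force: 30.0
```

Run:
```python
from h import *
s=read_state();print(s["time_s"],s["tool_pos"],s["eef_rot"].round(4).tolist(),s["opening"],s["contact_force"])
p=camera_params("wrist");im,d=camera("wrist");np.savez("w3.npz",im=im,d=d,tp=s["tool_pos"],R=s["eef_rot"],**p)
print(proj(p,[.56,-.158,.092]))
cv2.imwrite("pics/w3.png",im)
W=P("wrist",d,p)
m=(abs(W[...,2]-.092)<.005)&(np.hypot(W[...,0]-.56,W[...,1]+.158)<.035);q=W[m]
print(m.sum(),cv2.minEnclosingCircle(q[:,:2].astype(np.float32)),np.median(q,0))
```

```text
5.6167 [ 0.63113596 -0.18817859  0.20975782] [[-0.9021, 0.4316, -0.0008], [0.4316, 0.9021, 0.0021], [0.0016, 0.0016, -1.0]] 0.011230125576155298 [-0.36596998  1.11028433 -2.02205892]
[316.82903544 114.09681719]
930 ((0.5603830814361572, -0.1573823243379593), 0.02099006623029709) [ 0.55957267 -0.15677159  0.09139209]
```

View pics/w3.png

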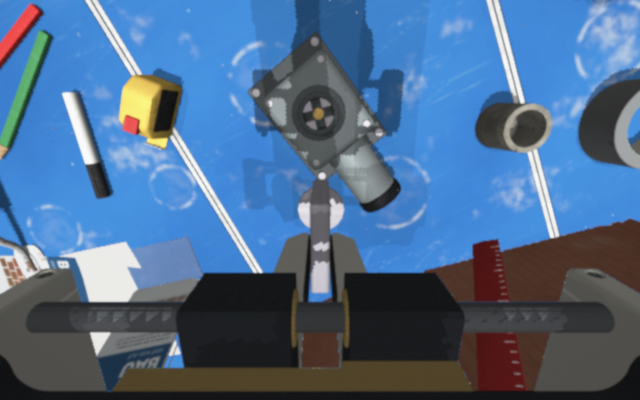

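The coupling is at (318,113), clear of the held paddle at (320,190–290). The fitted rim radius is 21.0 mm, as it should be. Next is the slot yaw, from brightness and depth around the ring.

Run:
```python
from h import *
z=np.load("w3.npz");p=dict(camera_matrix=z["camera_matrix"],extrinsics=z["extrinsics"]);im=z["im"]
g=cv2.cvtColor(im,cv2.COLOR_BGR2GRAY).astype(np.float32);W=P("wrist",z["d"],p)
C=np.array([.5604,-.1574]);a=np.radians(np.arange(360))
# ring centre check in colour: bright rim contour
def samp(A,r,h=.092):
    uv=proj(p,np.stack([C[0]+r*np.cos(a),C[1]+r*np.sin(a),0*a+h],-1)).astype(np.float32)
    return cv2.remap(A,uv[None,:,0],uv[None,:,1],cv2.INTER_LINEAR)[0]
for r in(.009,.010,.011,.012,.013,.014):
    for nm,A in(("grey",g),("z",np.nan_to_num(W[...,2]).astype(np.float32))):
        f=samp(A,r);F=np.fft.rfft(f);dark=-F[4];ph=np.degrees(-np.angle(dark))/4
        print(r,nm,"slot yaw mod90 %.1f"%(ph%90),"amp",abs(F[[1,2,3,4,5]]/180).round(3))
f=samp(g,.0125);print(f[::5].round(0).astype(int).tolist())
u,v=proj(p,[*C,.092]).round().astype(int);c=im[v-32:v+32,u-32:u+32];cv2.imwrite("pics/cpl.png",cv2.resize(c,None,fx=9,fy=9,interpolation=cv2.INTER_CUBIC))
R=z["R"];print("tool x yaw",np.degrees(np.arctan2(R[1,0],R[0,0])))
# held paddle top bar in tool frame
L=(W-z["tp"])@R;m=(abs(L[...,0])<.04)&(abs(L[...,1])<.012)&(L[...,2]<-.014)&(L[...,2]>-.03);q=L[m]
print(m.sum(),q.min(0),q.max(0),cv2.minAreaRect(q[:,:2].astype(np.float32)))
```

```text
0.009 grey slot yaw mod90 78.7 amp [ 3.635  1.246  7.739 33.879  3.59 ]
0.009 z slot yaw mod90 78.8 amp [0.001 0.001 0.002 0.019 0.001]
0.01 grey slot yaw mod90 78.7 amp [ 3.725  1.498  7.212 40.971  4.956]
0.01 z slot yaw mod90 78.8 amp [0.002 0.001 0.002 0.021 0.001]
0.011 grey slot yaw mod90 78.7 amp [ 2.51   1.166  6.733 45.386  5.477]
0.011 z slot yaw mod90 78.5 amp [0.001 0.    0.001 0.023 0.001]
0.012 grey slot yaw mod90 78.7 amp [ 0.594  0.93   7.406 48.59   5.25 ]
0.012 z slot yaw mod90 78.9 amp [0.    0.001 0.002 0.023 0.002]
0.013 grey slot yaw mod90 78.8 amp [ 2.225  1.127  6.891 50.517  5.375]
0.013 z slot yaw mod90 79.8 amp [0.003 0.003 0.003 0.019 0.005]
0.014 grey slot yaw mod90 78.8 amp [ 5.412  1.513  2.16  46.903  7.78 ]
0.014 z slot yaw mod90 75.9 amp [0.001 0.003 0.004 0.012 0.001]
[45, 47, 65, 98, 117, 124, 126, 127, 128, 127, 124, 111, 87, 64, 54, 52, 48, 46, 46, 51, 71, 102, 123, 129, 130, 130, 130, 125, 111, 83, 55, 46, 46, 45, 46, 45, 49, 68, 103, 125, 130, 131, 132, 131, 131, 128, 116, 84, 51, 40, 39, 38, 38, 38, 41, 59, 94, 116, 124, 126, 127, 127, 126, 126, 124, 111, 80, 52, 41, 40, 42, 45]
tool x yaw 154.4330988585281
2053 [-0.02980589 -0.01199977 -0.02989438] [ 0.03044467  0.01196465 -0.01412547] ((0.000582963228225708, -0.0017299298197031021), (0.06014104560017586, 0.023618023842573166), 11.19517707824707)
```

View pics/cpl.png

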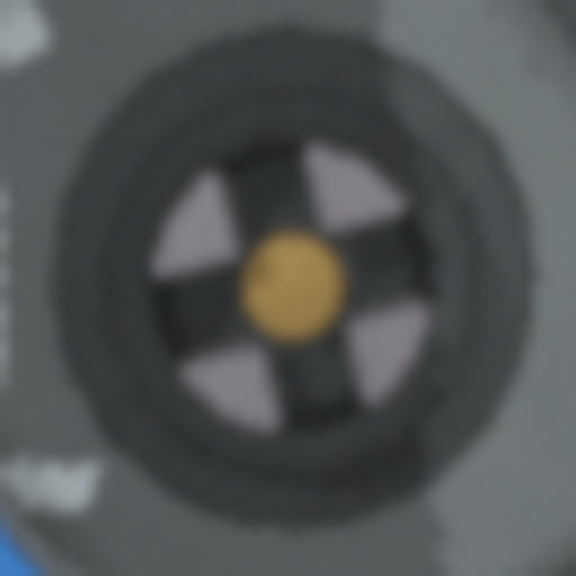

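Slots lie at yaw 78.7° (mod 90), so paddle x should go to 168.7°, a world turn of +14.3°. Next I check the held paddle's axis (top bar and flange) in the same camera.

```bash
cat > held.py <<'E'
from h import *
def held(z):
    p=dict(camera_matrix=z["camera_matrix"],extrinsics=z["extrinsics"]);W=P("wrist",z["d"],p);L=(W-z["tp"])@z["R"]
    for nm,lo,hi,c,r0 in(("flange",.046,.062,0,.028),("top",-.030,-.014,0,.035)):
        m=(L[...,2]>lo)&(L[...,2]<hi)&(np.hypot(L[...,0],L[...,1])<r0)&(L[...,2]>-.05)
        if nm=="top": m&=(abs(L[...,1])<.009)&(L[...,0]>.012)
        q=L[m];print(nm,m.sum(),"med",np.median(q,0).round(4),"rect",cv2.minAreaRect(q[:,:2].astype(np.float32)),"circle",cv2.minEnclosingCircle(q[:,:2].astype(np.float32)))
E
python3 - <<'E'
from held import *
z=np.load("w3.npz");held(z)
R=z["R"];t=z["tp"];D=np.array([.5607,-.1572,.205])-t;print("shift in present tool axes",D@R)
E
```

```text
flange 783 med [0.0017 0.008  0.0542] rect ((0.001141272485256195, -0.0003774929791688919), (0.03528540953993797, 0.03933113068342209), 2.151445150375366) circle ((0.00029831656138412654, -0.00038460816722363234), 0.020081352442502975)
top 652 med [ 0.0224 -0.0007 -0.0215] rect ((0.021227089688181877, -0.0007266034372150898), (0.01842491514980793, 0.011312209069728851), 0.09074726700782776) circle ((0.020887600257992744, -0.000542981899343431), 0.010383803397417068)
shift in present tool axes [ 0.07690041 -0.00246022  0.00487946]
```

Flange circle fits 20.1 mm radius at tool (0.3, −0.4) mm, yaw offset about 0.1°, and its top is at the expected depth. Move over the coupling and turn.

Call:
{"method": "step_arm", "body": {"targets": [[0.006,0,0,0,0],[0.014,-0.001,0,0,0],[0.02,-0.001,0,0,0],[0.02,0,0,0,0],[0.012,0,0,-1.3,0],[0.0049,0,0,-3,0],[0,0,0,-4,0],[0,0,0,-4,0],[0,0,0,-2,0],[0,0,0,0,0],[0,0,0,0,0],[0,0,0,0,0]]}}

```text
time_s: 6.67
tool_pos: [0.5609, -0.1589, 0.2102]
eef_rot: [[-0.98, 0.198, 0.0], [0.198, 0.98, 0.0], [-0.0, 0.0, -1.0]]
contact_force: [0.2, -0.3, -1.0]
opening: 0.0116
gripper_force: 30.0
```

Run:
```python
from held import *
s=read_state();R=s["eef_rot"];t=s["tool_pos"];print(s["time_s"],t,R.round(4).tolist(),s["contact_force"],s["joint_positions"].round(2))
p=camera_params("wrist");im,d=camera("wrist");z=dict(im=im,d=d,tp=t,R=R,**p);held(z)
print("yaw x",np.degrees(np.arctan2(R[1,0],R[0,0])),"shift",(np.array([.5609,-.1568,.21])-t)@R)
W=P("wrist",d,p);m=(abs(W[...,2]-.092)<.004)&(np.hypot(W[...,0]-.56,W[...,1]+.157)<.03);q=W[m];print("rim",m.sum(),cv2.minEnclosingCircle(q[:,:2].astype(np.float32)) if m.sum() else 0)
t=[]
for n in("side","scene"):
    i,dd=camera(n);pp=camera_params(n);u,v=proj(pp,[.5605,-.1571,.11]).round().astype(int);t.append(cv2.resize(i[v-25:v+25,u-25:u+25],None,fx=8,fy=8,interpolation=cv2.INTER_CUBIC))
cv2.imwrite("pics/al.png",np.hstack(t))
```

```text
6.6667 [ 0.56090527 -0.15887424  0.210183  ] [[-0.9801, 0.1985, 0.0001], [0.1985, 0.9801, 0.0001], [-0.0001, 0.0001, -1.0]] [ 0.18285709 -0.25555496 -0.99737538] [ 0.16  0.5   0.12  1.62 -0.07  1.02  1.68]
flange 783 med [0.0018 0.0081 0.0541] rect ((0.0014955122023820877, -0.00023517198860645294), (0.03560264781117439, 0.0392649844288826), 4.4204182624816895) circle ((0.0002184764016419649, -0.0002391469752183184), 0.020089242607355118)
top 657 med [ 0.0226 -0.0004 -0.0216] rect ((0.021352197974920273, -0.0006917482241988182), (0.011316226795315742, 0.018436454236507416), 89.94577026367188) circle ((0.021072613075375557, -0.0007689418271183968), 0.010327636264264584)
yaw x 168.5531717465254 shift [0.00041683 0.00203191 0.0001832 ]
rim 415 ((0.560208261013031, -0.1570739597082138), 0.020771462470293045)
```

View pics/al.png

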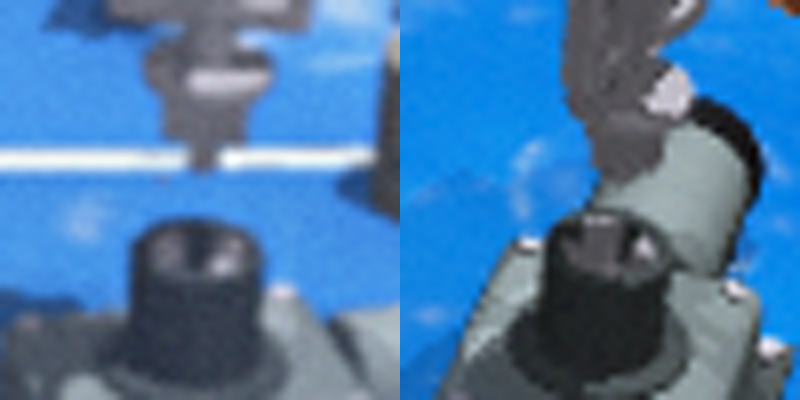

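The side crop (left) shows the nose at (203,165) above the ring, which spans 133–265. The scene crop shows the paddle above the ring as well. I compare those pixels with the calibrated projection.

Run:
```python
from h import *
C=np.array([.5604,-.1571]);t=read_state()["tool_pos"];P0=t[:2]+[-.0003,-.0002]
for n in("side","scene"):
    p=camera_params(n);o=proj(p,[.5605,-.1571,.11]).round()-25
    f=lambda X:((proj(p,X)-o)*8+3.5).round(1)
    print(n,"rim pred",f([*C,.092]),"flange bottom pred",f([*P0,.150]),"nose end pred",f([*P0,.118]))
```

```text
side rim pred [198.  253.5] flange bottom pred [208.   85.9] nose end pred [203.4 181.4]
scene rim pred [203.1 247.1] flange bottom pred [223.8 104.1] nose end pred [216.1 185.3]
```

Side-view pixels match the prediction within about 0.2 px, so the wrist measurements hold. Apply the 2 mm fix and descend to just above spline contact.

Call:
{"method": "step_arm", "body": {"targets": [[0.0004,0.002,0,0,0],[0,0,0,-0.2,0],[0,0,0.01,0,0],[0,0,0.012,0,0],[0,0,0.007,0,0],[0,0,0.003,0,0],[0,0,0,0,0],[0,0,0,0,0],[0,0,0,0,0]]}}

```text
time_s: 7.57
tool_pos: [0.5615, -0.1576, 0.1784]
eef_rot: [[-0.981, 0.195, 0.001], [0.195, 0.981, -0.0], [-0.001, -0.0, -1.0]]
contact_force: [0.1, 0.1, -1.3]
opening: 0.0116
gripper_force: 30.0
```

Call:
{"method": "step_arm", "body": {"targets": [[0.0004,0.0005,0,0,0],[0,0,0,0,0],[0,0,0.002,0,0],[0,0,0.002,0,0],[0,0,0.002,0,0],[0,0,0.002,0,0],[0,0,0,0,0],[0,0,0,0,0]]}}

```text
time_s: 8.23
tool_pos: [0.5607, -0.1568, 0.1697]
eef_rot: [[-0.981, 0.195, -0.001], [0.195, 0.981, 0.0], [0.001, -0.0, -1.0]]
contact_force: [0.3, 0.4, -1.3]
opening: 0.0115
gripper_force: 30.0
```

No contact force with the splines 4 mm below the rim, so they are meshing. Continue down to the ejector and beyond.

Call:
{"method": "step_arm", "body": {"targets": [[0,0,0.003,0,0],[0,0,0.003,0,0],[0,0,0.002,0,0],[0,0,0.002,0,0],[0,0,0.002,0,0],[0,0,0.002,0,0],[0,0,0,0,0],[0,0,0,0,0]]}}

```text
time_s: 8.9
tool_pos: [0.5614, -0.157, 0.1567]
eef_rot: [[-0.981, 0.195, 0.002], [0.195, 0.981, -0.0], [-0.002, -0.0, -1.0]]
contact_force: [-1.3, 0.2, 4.9]
opening: 0.0117
gripper_force: 30.0
```

The spring is pushing as expected (about 6–7 N at 5 mm). Go to home and press slightly.

Call:
{"method": "step_arm", "body": {"targets": [[0,0,0.002,0,0],[0,0,0.001,0,0],[0,0,0.001,0,0],[0,0,0.001,0,0],[0,0,0,0,0],[0,0,0,0,0]]}}

```text
time_s: 9.4
tool_pos: [0.5618, -0.1571, 0.1524]
eef_rot: [[-0.981, 0.195, 0.003], [0.195, 0.981, -0.001], [-0.003, -0.0, -1.0]]
contact_force: [-1.1, -0.1, 7.2]
opening: 0.0117
gripper_force: 30.0
```

Call:
{"method": "step_arm", "body": {"targets": [[0,0,0.001,0,0],[0,0,0,0,0],[0,0,0.001,0,0],[0,0,0,0,0],[0,0,0,0,0]]}}

```text
time_s: 9.82
tool_pos: [0.5622, -0.1571, 0.152]
eef_rot: [[-0.981, 0.195, 0.004], [0.195, 0.981, -0.001], [-0.004, 0.0, -1.0]]
contact_force: [-2.5, 1.6, 15.0]
opening: 0.0115
gripper_force: 30.0
```

Force rose to 15 N with z stopped at 0.152, so the flange is on the rim. I check with cameras.

Run:
```python
from held import *
s=read_state();t=s["tool_pos"];R=s["eef_rot"];p=camera_params("wrist");im,d=camera("wrist");held(dict(im=im,d=d,tp=t,R=R,**p))
W=P("wrist",d,p);m=(abs(W[...,2]-.097)<.009)&(np.hypot(W[...,0]-.5605,W[...,1]+.157)<.019);print("flange top z (expect .098)",m.sum(),np.percentile(W[m][:,2],[10,50,90]))
t=[]
for n in("side","scene"):
    i,dd=camera(n);pp=camera_params(n);u,v=proj(pp,[.5605,-.1571,.11]).round().astype(int);t.append(cv2.resize(i[v-25:v+25,u-25:u+25],None,fx=8,fy=8,interpolation=cv2.INTER_CUBIC))
cv2.imwrite("pics/home.png",np.hstack(t));s=read_state();print(s["tool_pos"],s["contact_force"],s["wrist_torque"])
```

```text
flange 877 med [0.0046 0.008  0.0542] rect ((0.0031102467328310013, -0.0004704166203737259), (0.036828987300395966, 0.0400121808052063), 3.2037672996520996) circle ((0.002380733611062169, -0.000513895764015615), 0.020848819985985756)
top 665 med [ 0.0227 -0.0003 -0.0221] rect ((0.02137906104326248, -0.0006178612820804119), (0.011321602389216423, 0.018726179376244545), 89.77497863769531) circle ((0.021075032651424408, -0.0005383644602261484), 0.01035804208368063)
flange top z (expect .098) 683 [0.09715522 0.09798124 0.09876616]
[ 0.56221385 -0.15710998  0.15199958] [-3.0587973   0.17341149 14.50278627] [ 0.28316371  0.74889358 -0.01803099]
```

View pics/home.png

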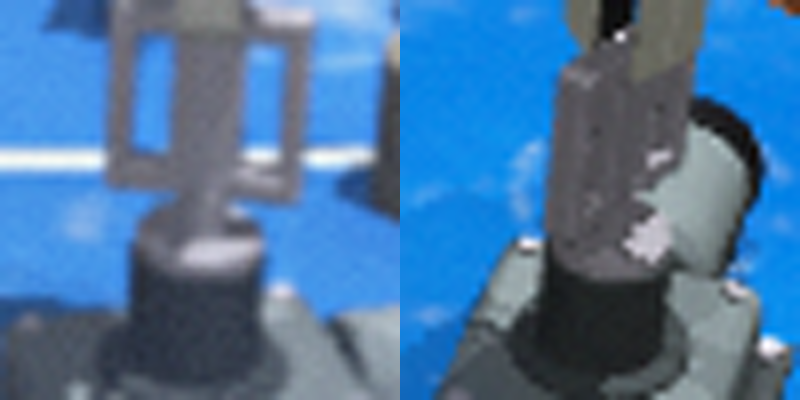

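The flange sits on the rim (top at z 0.0980), but the tool has drifted 1.3 mm in +x with a 3 N side force. I relieve that and press a bit more.

Call:
{"method": "step_arm", "body": {"targets": [[0.0005,0,0,0,0],[0.0005,0,0,0,0],[0.0003,0,0.0005,0,0],[0,0,0,0,0],[0,0,0,0,0]]}}

```text
time_s: 10.38
tool_pos: [0.5619, -0.1571, 0.1519]
eef_rot: [[-0.981, 0.195, 0.007], [0.195, 0.981, -0.001], [-0.007, -0.0, -1.0]]
contact_force: [-2.9, 0.9, 14.8]
opening: 0.0116
gripper_force: 30.0
```

Run:
```python
from h import *
s=read_state();print(s["time_s"],s["tool_pos"],s["eef_rot"][:,2],s["contact_force"],s["wrist_torque"],s["opening"])
p=camera_params("wrist");im,d=camera("wrist");W=P("wrist",d,p)
C=np.array([.5604,-.1571]);m=(abs(W[...,2]-.098)<.004)&(np.hypot(W[...,0]-C[0],W[...,1]-C[1])<.0185);q=W[m]
A=np.c_[q[:,:2]-C,np.ones(len(q))];c,*_=np.linalg.lstsq(A,q[:,2],rcond=None);print("plane tilt deg",np.degrees(c[:2]),"z",c[2],len(q))
L=(W-s["tool_pos"])@s["eef_rot"];m=(L[...,2]<-.014)&(L[...,2]>-.03)&(abs(L[...,1])<.009)&(abs(L[...,0])<.04);q=W[m];A=np.c_[q[:,:2]-C,np.ones(len(q))];l=L[m]
k=(l[:,0]>.012);print("top bar",l[:,0].min(),l[:,0].max(),np.polyfit(l[k,0],l[k,2],1))
```

```text
10.3833 [ 0.56191266 -0.15706487  0.15193583] [ 0.00650299 -0.00129879 -0.99997801] [-2.86031408  0.92899474 14.82667375] [ 1.99854511e-01  4.76193728e-01 -8.13291309e-05] 0.011558702962944409
plane tilt deg [-0.42403595  0.58898857] z 0.09788343520384027 632
top bar -0.029274835494230895 0.03072873991174295 [ 0.1227789  -0.02431234]
```

Call:
{"method": "step_arm", "body": {"targets": [[0.0005,0,0.0005,0,0],[0.0005,0,0.0005,0,0],[0,0,0,0,0],[0,0,0,0,0],[0,0,0,0,0],[0,0,0,0,0]]}}

```text
time_s: 10.93
tool_pos: [0.5618, -0.157, 0.1519]
eef_rot: [[-0.981, 0.195, 0.009], [0.195, 0.981, -0.002], [-0.009, 0.0, -1.0]]
contact_force: [-1.3, 1.4, 18.3]
opening: 0.0113
gripper_force: 30.0
```

Run:
```python
from h import *
s=read_state();print(s["time_s"],s["tool_pos"],s["eef_rot"][:,2],s["contact_force"],s["wrist_torque"],s["opening"],s["gripper_force"])
p=camera_params("wrist");im,d=camera("wrist");W=P("wrist",d,p)
C=np.array([.5604,-.1571]);m=(abs(W[...,2]-.098)<.004)&(np.hypot(W[...,0]-C[0],W[...,1]-C[1])<.0185);q=W[m]
A=np.c_[q[:,:2]-C,np.ones(len(q))];c,*_=np.linalg.lstsq(A,q[:,2],rcond=None);print("plane tilt deg",np.degrees(c[:2]),"z",c[2],len(q))
```

```text
10.9333 [ 0.56179603 -0.15698955  0.1518732 ] [ 0.00871197 -0.00167683 -0.99996064] [-1.33853049  1.42186517 18.34978278] [ 0.28659778  0.49092255 -0.00898147] 0.011306839133999503 30.03079980611801
plane tilt deg [-0.67041162  0.51608745] z 0.09781755766980109 626
```

```bash
python3 -c "
from bench import *
print(close_job())"
```

```text
the job is handed in; nothing more can be done
None
```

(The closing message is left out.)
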